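Ease the casting tray into the curing lamp against its hidden sprung stop

ROBOT

A 6-joint arm with a two-finger parallel gripper is mounted at the origin on the work surface. World frame = base frame: x ahead of the robot, y to its left, z up, the work surface at z = 0. Lengths are in m, angles in rad, forces in N, time in s.
With the tool pointing down it reaches from about 0.3 to 0.95 m from the base axis. Payload 3.1 kg.
Tool frame: the origin (TCP) lies at the very end of the fingers, on their centre line; the grasp point (between the pads) lies 19 mm behind it; x points along the fingers, z is the direction in which the jaws open and shut, and the axes are right-handed (so a half turn about x gives the same grasp; the last joint's range is limited). The gripper opens to 85 mm and grips with 20 to 120 N. Pads are 22 mm wide; open, the fingers measure 114 mm over their backs; the gripper's body (76 mm by 85 mm) begins 54 mm behind the grasp point. The pads swing forward as they close: fully open they stand 13 mm farther back than shut.
Start: joints at [-1.234, 0.308, 1.634, -0, 1.2, -0.07], TCP at [0.247, -0.574, 0.209] pointing down, gripper open.
Joint ranges: [-3.06, 3.06], [-0.79, 1.96], [0.05, 2.63], [-1.19, 4.34], [0.05, 2.64], [-2.94, 2.94]. Speed limits (rad/s): [2.79, 2.79, 3.14, 3.14, 3.14, 3.14].

INTERFACE

Orientations are given as a 3x3 rotation matrix whose columns are the frame's x, y, z axes.
In Python, from rig import r, viewer, order gives the robot as it stands.
- The arm moves only by the tool jog_arm, never from a script. Its argument "deltas" is text: rows parted by semicolons, each of 6 numbers parted by spaces: the shift along the world's x, y, z in m, then the turn, a rotation vector about the world's x, y, z in degrees. A call has 1 to 20 rows; each row shifts and turns the commanded pose from where the row before left it; what a row does not reach is not made up. A row lasts 1/8 s, in which the tool goes at most 62.5 mm and 10.7 degrees, less where a joint would pass 70% of its speed; a pose out of reach is approached as far as the arm can. A call with a gripper value outside its range is refused whole. "jaw" is the closure, from 0 (fully open) to 1 (shut), set as the call begins (left out, the last holds). The fingers move at their own pace and stop on an object; "newtons" is the grip in N (left out, the last holds). Time passes only in rows, so rows that do not move let the fingers close. It gives the time, the measured TCP pose, the force and the opening at its end, in the units of the state.
- r.read_state(): the state, without advancing time (a new reading comes with each control period).
- viewer.camera(name): name is "side" or "top" or "wrist"; returns the picture (480x640x3 uint8, blue, green, red); there is no depth.
- viewer.calibration(name): a dict with "intrinsics" (3x3 intrinsics, pixels), "dist" ([k1, k2, p1, p2, k3] as OpenCV has them; the pictures are not rectified), "extrinsics" (4x4, takes a point from camera to world coordinates). Camera axes: x right, y up, looking along -z (the intrinsics and any distortion apply to the point x, -y, -z); pixel columns grow to the right and rows downward; lengths in m; the calibration is good to about 2 mm. A picture is of the moment at which its call begins: read the wrist's pose just before it. calibration takes no time and is no camera call; for the wrist camera it gives the pose at the moment of the call.
- order.finish_job(): hands the job in, once; it reports no verdict.
The state is a dict: "time_s": time; "joints": joint angles; "joint_vel": joint speeds; "effort": joint torques, N m; "position": TCP position; "orientation": TCP orientation; "contact_force": force on the tool from outside, world axes, zero at the start; "wrist_torque": the same for the moment, N m; "grip_width": finger opening in m.
Only numpy, scipy, OpenCV 4.12 (cv2) and the standard library are available. Lean on these libraries where they do the work, as an engineer would, in place of code of your own. Each camera call takes 0.05 s, during which the arm holds its last target.

TASK

Push the loaded tray along its track into the curing lamp until you feel it meet the soft spring stop hidden inside, and leave it there resting against the stop with the stop just a few millimetres pressed in. The castings are delicate: never press on the tray with more than 18 N, and never drive the stop to the end of its travel. Do not knock over the water bottle beside the track.

Things in the scene. Friction and masses are not known exactly. Their poses are not given: they have to be found in the camera images.
- lamp: White curing lamp with a loading track, fixed. Origin: at table height, middle of the lamp's mouth; x points into the lamp (push direction), y across the track, z up. The hood covers x = 0 to 210 mm, is 200 wide, 150 high, its opening 76 high. Inside, out of sight, the tray's leading edge meets the sprung stop somewhere between x = 110 and 150 mm; the place differs each time.
- track (a point): Front end of the lamp's loading track, on top of its deck in the middle: 360 mm before the lamp's mouth. The deck is 6 mm thick and 150 mm wide and runs from here to the lamp's back; two guide rails along it have inner faces 59 mm either side of the middle and tops 12 mm above the table. x points along the track into the lamp.
- tray: Loose tray on the deck between the rails: a white ceramic dish 100 x 108 mm, 20 high, with six castings fixed on it (40 high) and a flat steel handle 124 long, 30 wide behind it, ending in the upright push plate. Origin: foot of the plate, middle of its rear face, tray's underside (6 mm above the table). x points to the dish, whose leading edge is at x = 223 mm. About 0.8 kg; slides at 2 to 6 N.
- plate (a point): Middle of the push plate's rear face, 26 mm above the tray's underside. The plate is of steel, upright, 76 mm wide across the track, 6 mm thick and 52 mm high; it stays outside the lamp, 70 mm or more before the mouth, when the tray is against the stop.
- stop_pad (a joint): Soft spring stop hidden inside the lamp: how far its pad is pushed in, in m. 0 = not touched, 0.025 = end of travel; it resists with about 0.3 N per mm and a little damping. Friction holds the tray against it after release, though it may creep back some mm.
- bottle: Closed clear plastic water bottle, 62 mm across and 190 mm high, standing on the table beside the track; origin at the centre of its foot, z up.
Not all that is in view belongs to the job. What is shaped like the tray but blue or purple is not meant.

How it is judged:
At the end, for the whole second after the job is handed in: The tray lies flat on the deck between the rails (within 15 mm of the track's centreline, 0.12 rad in line), at rest, and rests against the spring stop with its pad pressed in between 1 and 20 mm; the water bottle stands upright (value of joint stop_pad between 0.001 and 0.02 m and y of tray in the frame of lamp between -0.015 and 0.015 m and z of tray in the frame of lamp below 0.012 m and angle between the x axis of tray and the x axis of lamp, either way round below 0.12 rad and angle between tray's own z axis and vertical below 0.06 rad and linear speed of tray below 0.005 m/s and angle between bottle's own z axis and vertical below 0.2 rad); the robot touches nothing.
It fails at once if the tray is pressed with more than 18 N (contact force between any of the fingers, the arm and tray above 18 N).
It fails at once if the stop is driven to the end of its travel (pad in by more than 23 mm of 25) (value of joint stop_pad above 0.023 m).
It fails at once if the water bottle is knocked over (angle between bottle's own z axis and vertical above 0.5 rad).
It also fails if it takes over 69 s, if anything falls off the work surface, if the arm or the gripper's body presses on something with over 40 N, if the wrist force passes 120 N, or if a joint passes its speed limit or range.

## Working session

There is one attempt and no reset: what is moved stays moved. The work goes in short steps, Python scripts to look and compute and a tool call to move; the robot and the scene stay as the last step left them, time stands still between calls to the robot, and variables do not carry over. Pictures are saved under pics/ and viewed, and the job is handed in when it is done.

Besides the shell and the picture viewer there is one more tool, called as name(argument=value, ...) on one line, values as JSON. jog_arm: Moves the arm, as the interface text tells. Its arguments: {"type":"object","properties":{"deltas":{"type":"string"},"jaw":{"type":"number"},"newtons":{"type":"number"}},"required":["deltas"]}

```bash
ls; mkdir -p pics; python3 - <<'E'
from rig import r, viewer, order
import cv2, numpy as np
s=r.read_state()
for k,v in s.items(): print(k,np.round(v,3).tolist())
for n in ["side","top","wrist"]:
    c=viewer.calibration(n); print(n,np.round(c["intrinsics"],1).tolist(),np.round(c["dist"],4),np.round(c["extrinsics"],3).tolist())
    cv2.imwrite(f"pics/{n}0.png",viewer.camera(n))
E
```

```text
pics
time_s 0.0
joints [-1.234, 0.309, 1.635, 0.0, 1.2, -0.07]
joint_vel [0.0, -0.001, 0.001, -0.0, -0.003, -0.001]
effort [-0.0, -41.525, -27.666, -0.0, 0.01, 0.0]
position [0.247, -0.573, 0.208]
orientation [[-0.001, 0.918, 0.396], [0.002, 0.396, -0.918], [-1.0, 0.0, -0.002]]
contact_force [-0.288, 0.325, -0.379]
wrist_torque [-0.094, 0.029, -0.014]
grip_width 0.085
side [[445.6, 0.0, 318.7], [0.0, 445.6, 252.6], [0.0, 0.0, 1.0]] [-0.0455  0.      0.      0.      0.    ] [[0.998, 0.017, -0.067, 0.41], [-0.067, 0.491, -0.869, -0.993], [0.018, 0.871, 0.491, 0.517], [0.0, 0.0, 0.0, 1.0]]
top [[553.7, 0.0, 328.0], [0.0, 553.7, 237.4], [0.0, 0.0, 1.0]] [0.014 0.    0.    0.    0.   ] [[0.006, 0.998, -0.055, 0.379], [-1.0, 0.007, 0.017, -0.189], [0.018, 0.055, 0.998, 1.519], [0.0, 0.0, 0.0, 1.0]]
wrist [[384.3, 0.0, 319.8], [0.0, 384.3, 230.4], [0.0, 0.0, 1.0]] [0.0275 0.     0.     0.     0.    ] [[0.395, 0.878, 0.269, 0.316], [-0.919, 0.379, 0.112, -0.544], [-0.003, -0.292, 0.957, 0.372], [0.0, 0.0, 0.0, 1.0]]
```

View pics/side0.png

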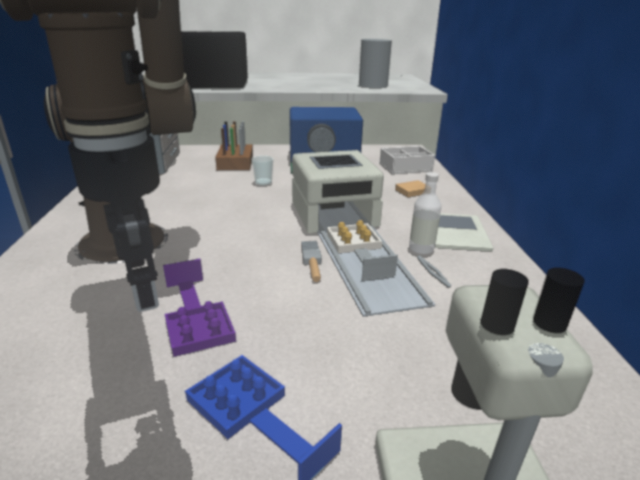

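View pics/top0.png

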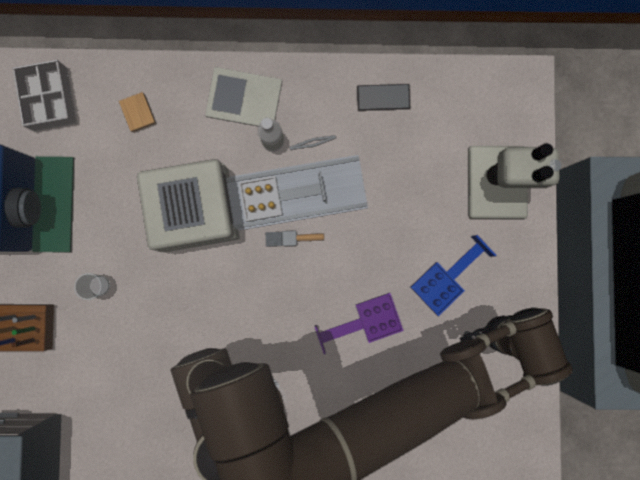

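View pics/wrist0.png

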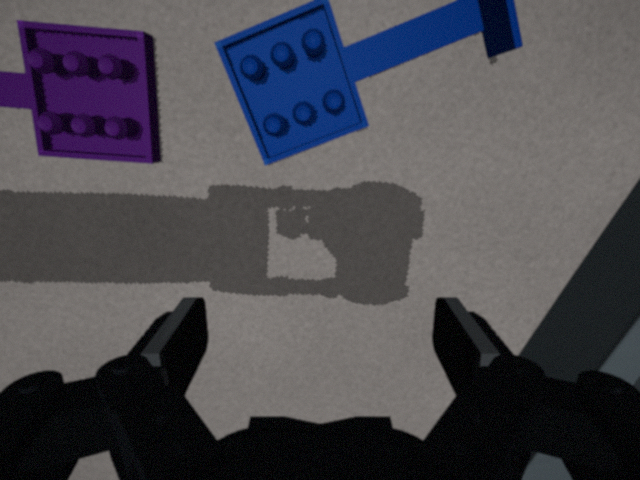

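Candidates in the top view are the white tray with gold castings at (262,199), the blue one at (437,288) and the purple one at (379,318). The white one on the track matches the description. I'll check it in a close crop.

```bash
python3 - <<'E'
import cv2
a=cv2.imread("pics/top0.png")[110:260,130:380]
cv2.imwrite("pics/topcrop.png",cv2.resize(a,None,fx=3.2,fy=3.2,interpolation=cv2.INTER_CUBIC))
a=cv2.imread("pics/side0.png")[140:320,280:470]
cv2.imwrite("pics/sidecrop.png",cv2.resize(a,None,fx=3.2,fy=3.2,interpolation=cv2.INTER_CUBIC))
E
```

```text
(no output)
```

View pics/topcrop.png

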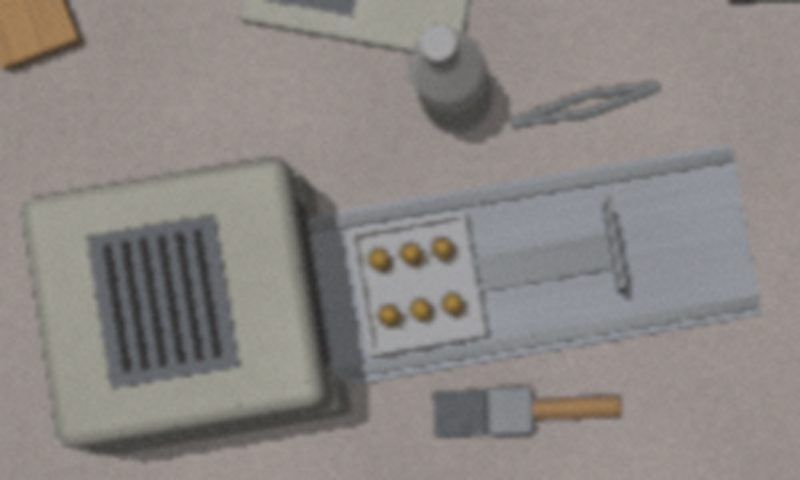

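View pics/sidecrop.png

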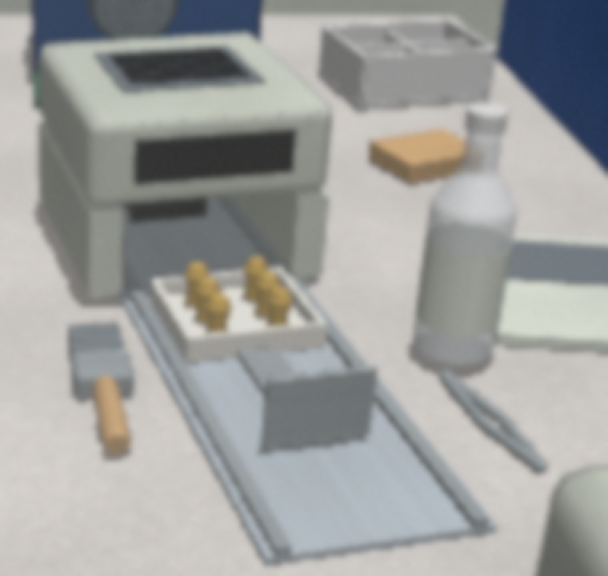

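```bash
cat > h.py <<'E'
import numpy as np, cv2
from rig import r, viewer, order
def ray(n,uv,c=None):
    c=c or viewer.calibration(n)
    p=cv2.undistortPoints(np.array([[uv]],float),np.array(c["intrinsics"]),np.array(c["dist"]))[0,0]
    E=np.array(c["extrinsics"]); d=E[:3,:3]@np.array([p[0],-p[1],-1]); return E[:3,3],d
def onz(n,uv,z,c=None):
    o,d=ray(n,uv,c); return o+d*(z-o[2])/d[2]
E
python3 - <<'E'
from h import *
T=lambda u,v:(u/3.2+130-.34,v/3.2+110-.34)
S=lambda u,v:(u/3.2+280-.34,v/3.2+140-.34)
for nm,n,p,z in [("deckL","top",T(733,150),.006),("deckR","top",T(759,312),.006),("railLfar","top",T(340,212),.012),("railLnear","top",T(731,150),.012),("railRfar","top",T(365,382),.012),("railRnear","top",T(757,312),.012),
 ("plateL","top",T(607,201),.058),("plateR","top",T(629,293),.058),("dishbackL","top",T(466,216),.026),("dishbackR","top",T(486,338),.026),("dishfrL","top",T(347,230),.026),("dishfrR","top",T(368,356),.026),("cap","top",T(438,42),.19),
 ("S plateL","side",S(265,388),.058),("S plateR","side",S(375,371),.058),("S deckL","side",S(270,560),.006),("S deckR","side",S(492,528),.006),("S bottlefoot","side",S(452,365),.0)]:
    print(nm,np.round(onz(n,p,z),4)[:2])
E
```

```text
deckL [ 0.6873 -0.2989]
deckR [ 0.5471 -0.3218]
railLfar [0.6292 0.0375]
railLnear [ 0.6861 -0.2968]
railRfar [0.4838 0.0141]
railRnear [ 0.5464 -0.3196]
plateL [ 0.6329 -0.1905]
plateR [ 0.5563 -0.2093]
dishbackL [ 0.6245 -0.0711]
dishbackR [ 0.5209 -0.0892]
dishfrL [0.6116 0.0292]
dishfrR [0.5048 0.01  ]
cap [ 0.7302 -0.0614]
S plateL [ 0.5605 -0.2184]
S plateR [ 0.636  -0.1992]
S deckL [ 0.55  -0.329]
S deckR [ 0.6912 -0.3036]
S bottlefoot [ 0.7243 -0.0921]
```

The crop confirms the white tray on the track. Its plate spans about (319,173) to (326,201) in the top image. The sizes check out: plate to leading edge measures 0.2226 m against 0.223 given, and the plate width 0.078 against 0.076. The track heading is about (-0.174, 0.985), and the plate's rear face is near (0.596, -0.204). I'll move behind the plate with the jaws part open, so both fingers will push.

jog_arm(deltas="0.03 0.027 0 0 0 6.4;0.03 0.027 0 0 0 6.4;0.03 0.027 0 0 0 6.4;0.03 0.027 0 0 0 6.4;0.03 0.027 0 0 0 6.4;0.03 0.027 0 0 0 6.4;0.03 0.027 0 0 0 6.4;0.03 0.027 0 0 0 6.4;0.03 0.027 0 0 0 6.4;0.03 0.027 0 0 0 6.4;0.03 0.027 0 0 0 6.4;0.03 0.022 0 0 0 6.4;0 0 0 0 0 0;0 0 0 0 0 0", jaw=0.5, newtons=40)

```text
time_s: 1.9
position: [0.6066, -0.2551, 0.2087]
orientation: [[-0.002, -0.175, 0.985], [0.0, 0.985, 0.175], [-1.0, 0.0, -0.002]]
contact_force: [1.1, -0.8, -0.4]
grip_width: 0.0428
```

```bash
python3 - <<'E'
from h import *
s=r.read_state()
for k in ["time_s","position","orientation","contact_force","grip_width"]: print(k,np.round(s[k],4).tolist())
c=viewer.calibration("wrist"); print(np.round(c["extrinsics"],3).tolist())
np.save("wc.npy",c["extrinsics"])
for n in ("wrist","side"): cv2.imwrite(f"pics/{n}1.png",viewer.camera(n))
E
```

```text
time_s 1.9
position [0.6066, -0.2551, 0.2087]
orientation [[-0.0016, -0.1752, 0.9845], [0.0, 0.9845, 0.1752], [-1.0, 0.0003, -0.0016]]
contact_force [1.0663, -0.8165, -0.3798]
grip_width 0.0428
[[0.985, -0.168, -0.049, 0.595], [0.175, 0.942, 0.286, -0.181], [-0.002, -0.29, 0.957, 0.373], [0.0, 0.0, 0.0, 1.0]]
```

View pics/wrist1.png

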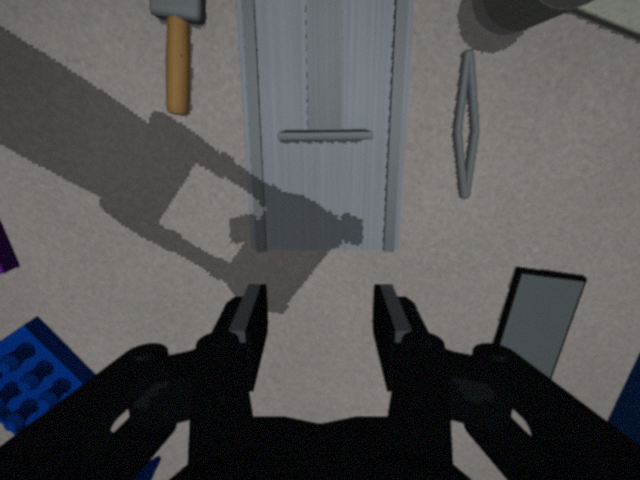

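View pics/side1.png

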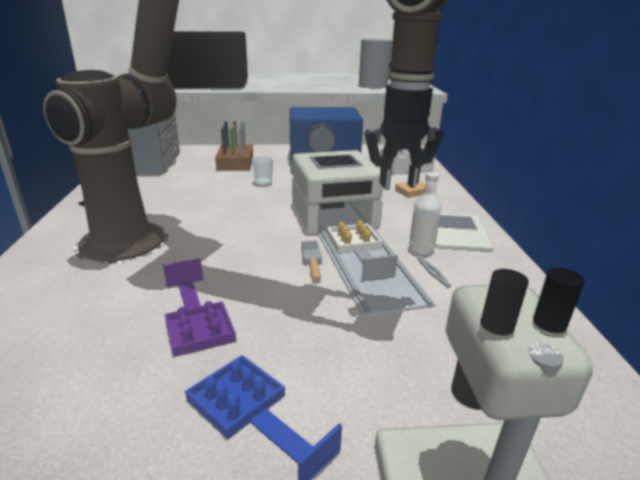

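The wrist view shows the track parallel to the image columns and the plate's top edge at (278–373, 134). I'll measure the plate and rails more precisely from it.

```bash
python3 - <<'E'
from h import *
c=viewer.calibration("wrist")
d=np.array([-.175,.985]); n=np.array([.985,.175]); t=r.read_state()["position"][:2]
for nm,p,z in [("plL",(279,140),.058),("plR",(373,138),.058),("railLin near",(263,245),.012),("railRin near",(385,245),.012),("railLin far",(254,10),.012),("railRin far",(395,10),.012),("deckL",(254,251),.006),("deckR",(398,250),.006)]:
    q=onz("wrist",p,z,c)[:2]; print(nm,np.round(q,4),"along/across from TCP",np.round([(q-t)@d,(q-t)@n],4))
E
```

```text
plL [ 0.5651 -0.2075] along/across from TCP [ 0.0547 -0.0321]
plR [ 0.6387 -0.193 ] along/across from TCP [0.0561 0.0429]
railLin near [ 0.5597 -0.3147] along/across from TCP [-0.0499 -0.0562]
railRin near [ 0.679  -0.2936] along/across from TCP [-0.05   0.065]
railLin far [ 0.5257 -0.1111] along/across from TCP [ 0.1565 -0.0541]
railRin far [ 0.6409 -0.0909] along/across from TCP [0.1563 0.063 ]
deckL [ 0.551  -0.3248] along/across from TCP [-0.0584 -0.0665]
deckR [ 0.6945 -0.2984] along/across from TCP [-0.0575  0.0795]
```

jog_arm(deltas="0.005 0.001 -0.03 0 0 0;0 0 -0.03 0 0 0;0 0 -0.03 0 0 0;0 0 -0.03 0 0 0;0 0 -0.03 0 0 0;0 0 -0.027 0 0 0;-0.0018 0.0098 0 0 0 0;-0.0018 0.0098 0 0 0 0;0 0 0 0 0 0;0 0 0 0 0 0;0 0 0 0 0 0")

```text
time_s: 3.38
position: [0.6093, -0.2348, 0.0333]
orientation: [[0.001, -0.176, 0.984], [-0.001, 0.984, 0.176], [-1.0, -0.001, 0.001]]
contact_force: [0.4, -0.4, -0.3]
grip_width: 0.0425
```

```bash
python3 - <<'E'
from h import *
for n in ("wrist",): cv2.imwrite(f"pics/{n}2.png",viewer.camera(n))
print(r.read_state()["contact_force"])
E
```

```text
[-0.35908217  0.18265058 -1.04059465]
```

View pics/wrist2.png

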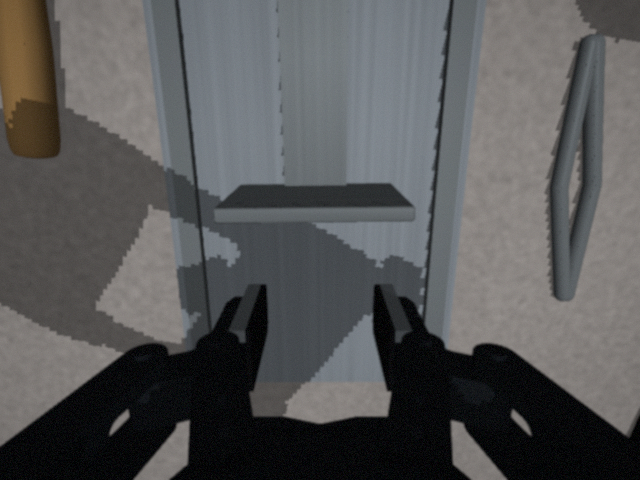

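The plate is centred between the fingers (215–414 px) and parallel to the jaw line. I'll approach slowly.

jog_arm(deltas="-0.00035 0.00197 0 0 0 0;-0.00035 0.00197 0 0 0 0;-0.00035 0.00197 0 0 0 0;-0.00035 0.00197 0 0 0 0;-0.00035 0.00197 0 0 0 0;-0.00035 0.00197 0 0 0 0;-0.00035 0.00197 0 0 0 0;-0.00035 0.00197 0 0 0 0")

```text
time_s: 4.42
position: [0.6058, -0.2185, 0.0324]
orientation: [[-0.0, -0.176, 0.984], [-0.0, 0.984, 0.176], [-1.0, -0.0, -0.0]]
contact_force: [0.2, 0.5, 0.8]
grip_width: 0.0425
```

jog_arm(deltas="-0.00035 0.00197 0 0 0 0;-0.00035 0.00197 0 0 0 0;-0.00035 0.00197 0 0 0 0;-0.00035 0.00197 0 0 0 0")

```text
time_s: 4.92
position: [0.6045, -0.2106, 0.0324]
orientation: [[0.0, -0.176, 0.984], [0.0, 0.984, 0.176], [-1.0, -0.0, 0.0]]
contact_force: [0.2, -0.3, -0.3]
grip_width: 0.0427
```

jog_arm(deltas="-0.00035 0.00197 0 0 0 0;-0.00035 0.00197 0 0 0 0;-0.00035 0.00197 0 0 0 0;-0.00035 0.00197 0 0 0 0")

```text
time_s: 5.42
position: [0.6043, -0.2051, 0.0333]
orientation: [[0.003, -0.176, 0.984], [-0.004, 0.984, 0.176], [-1.0, -0.004, 0.002]]
contact_force: [0.3, -5.6, 1.7]
grip_width: 0.0431
```

Contact at about y = -0.206. I'll push on in small steps and watch the force.

jog_arm(deltas="-0.00035 0.00197 0 0 0 0;-0.00035 0.00197 0 0 0 0;-0.00035 0.00197 0 0 0 0;-0.00035 0.00197 0 0 0 0;-0.00035 0.00197 0 0 0 0")

```text
time_s: 6.05
position: [0.6027, -0.1952, 0.0334]
orientation: [[0.003, -0.176, 0.984], [-0.004, 0.984, 0.176], [-1.0, -0.004, 0.002]]
contact_force: [0.3, -5.6, 0.4]
grip_width: 0.0426
```

jog_arm(deltas="-0.00035 0.00197 0 0 0 0;-0.00035 0.00197 0 0 0 0;-0.00035 0.00197 0 0 0 0;-0.00035 0.00197 0 0 0 0;-0.00035 0.00197 0 0 0 0;-0.00035 0.00197 0 0 0 0;-0.00035 0.00197 0 0 0 0")

```text
time_s: 6.92
position: [0.6003, -0.1814, 0.0334]
orientation: [[0.003, -0.176, 0.984], [-0.004, 0.984, 0.176], [-1.0, -0.004, 0.003]]
contact_force: [1.7, -5.4, 1.4]
grip_width: 0.0423
```

jog_arm(deltas="-0.00035 0.00197 0 0 0 0;-0.00035 0.00197 0 0 0 0;-0.00035 0.00197 0 0 0 0;-0.00035 0.00197 0 0 0 0;-0.00035 0.00197 0 0 0 0;-0.00035 0.00197 0 0 0 0;-0.00035 0.00197 0 0 0 0")

```text
time_s: 7.8
position: [0.598, -0.1675, 0.0334]
orientation: [[0.004, -0.176, 0.984], [-0.004, 0.984, 0.176], [-1.0, -0.004, 0.003]]
contact_force: [0.3, -5.5, 0.7]
grip_width: 0.0428
```

jog_arm(deltas="-0.00035 0.00197 0 0 0 0;-0.00035 0.00197 0 0 0 0;-0.00035 0.00197 0 0 0 0;-0.00035 0.00197 0 0 0 0;-0.00035 0.00197 0 0 0 0;-0.00035 0.00197 0 0 0 0;-0.00035 0.00197 0 0 0 0")

```text
time_s: 8.68
position: [0.5955, -0.1537, 0.0334]
orientation: [[0.004, -0.176, 0.984], [-0.003, 0.984, 0.176], [-1.0, -0.004, 0.003]]
contact_force: [1.1, -6.4, 1.5]
grip_width: 0.0429
```

jog_arm(deltas="-0.00035 0.00197 0 0 0 0;-0.00035 0.00197 0 0 0 0;-0.00035 0.00197 0 0 0 0;-0.00035 0.00197 0 0 0 0;-0.00035 0.00197 0 0 0 0;-0.00035 0.00197 0 0 0 0;-0.00035 0.00197 0 0 0 0;-0.00035 0.00197 0 0 0 0;-0.00035 0.00197 0 0 0 0;-0.00035 0.00197 0 0 0 0")

```text
time_s: 9.93
position: [0.5921, -0.134, 0.0334]
orientation: [[0.004, -0.176, 0.984], [-0.003, 0.984, 0.176], [-1.0, -0.004, 0.003]]
contact_force: [1.7, -6.6, 0.8]
grip_width: 0.0432
```

jog_arm(deltas="-0.00035 0.00197 0 0 0 0;-0.00035 0.00197 0 0 0 0;-0.00035 0.00197 0 0 0 0;-0.00035 0.00197 0 0 0 0;-0.00035 0.00197 0 0 0 0;-0.00035 0.00197 0 0 0 0;-0.00035 0.00197 0 0 0 0;-0.00035 0.00197 0 0 0 0;-0.00035 0.00197 0 0 0 0;-0.00035 0.00197 0 0 0 0")

```text
time_s: 11.18
position: [0.5886, -0.1142, 0.0334]
orientation: [[0.004, -0.176, 0.984], [-0.003, 0.984, 0.176], [-1.0, -0.004, 0.003]]
contact_force: [1.0, -5.6, 0.9]
grip_width: 0.0425
```

```bash
python3 - <<'E'
from h import *
for i in range(3): print(np.round(r.read_state()["contact_force"],2)); cv2.imwrite("pics/%s3.png"%("wrist","side","top")[i],viewer.camera(("wrist","side","top")[i]))
E
```

```text
[ 0.99 -5.56  0.86]
[ 0.07 -6.38  0.73]
[ 0.75 -4.84  1.22]
```

View pics/wrist3.png

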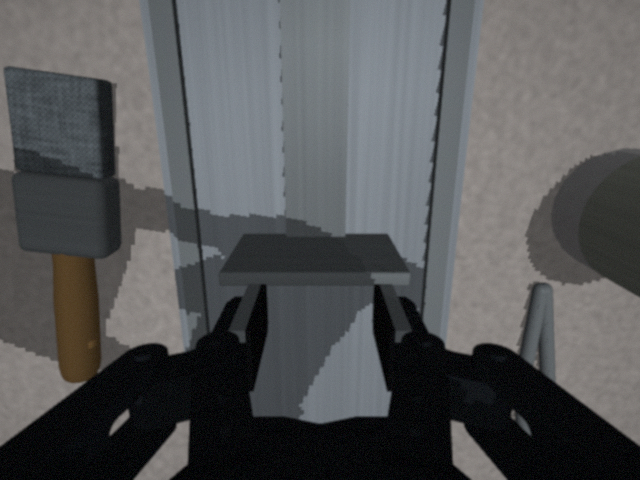

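View pics/side3.png

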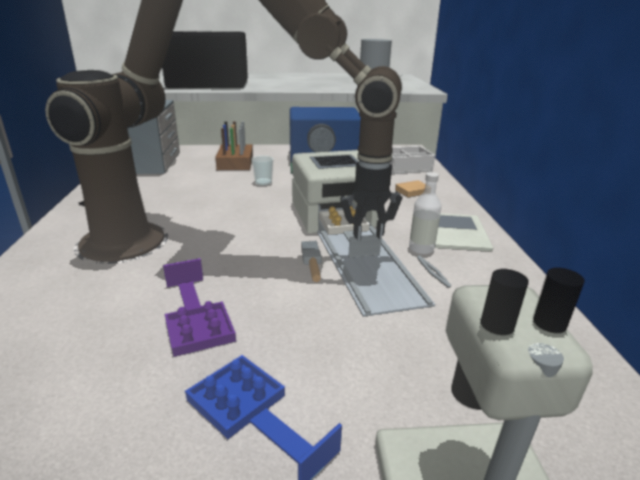

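Straight and centred: plate at (220–410, 280) between the rails, bottle well clear. Baseline friction is about 5.8 N along the track, with noise of about 0.6 N.

jog_arm(deltas="-0.00035 0.00197 0 0 0 0;-0.00035 0.00197 0 0 0 0;-0.00035 0.00197 0 0 0 0;-0.00035 0.00197 0 0 0 0;-0.00035 0.00197 0 0 0 0;-0.00035 0.00197 0 0 0 0;-0.00035 0.00197 0 0 0 0;-0.00035 0.00197 0 0 0 0;-0.00035 0.00197 0 0 0 0;-0.00035 0.00197 0 0 0 0")

```text
time_s: 12.58
position: [0.5851, -0.0944, 0.0334]
orientation: [[0.003, -0.176, 0.984], [-0.003, 0.984, 0.176], [-1.0, -0.004, 0.003]]
contact_force: [0.8, -6.2, 0.8]
grip_width: 0.0428
```

jog_arm(deltas="-0.00035 0.00197 0 0 0 0;-0.00035 0.00197 0 0 0 0")

```text
time_s: 12.82
position: [0.5843, -0.0904, 0.0334]
orientation: [[0.003, -0.176, 0.984], [-0.003, 0.984, 0.176], [-1.0, -0.004, 0.003]]
contact_force: [1.3, -5.4, 1.5]
grip_width: 0.0427
```

jog_arm(deltas="-0.00035 0.00197 0 0 0 0;-0.00035 0.00197 0 0 0 0")

```text
time_s: 13.08
position: [0.5836, -0.0865, 0.0334]
orientation: [[0.003, -0.176, 0.984], [-0.003, 0.984, 0.176], [-1.0, -0.004, 0.003]]
contact_force: [0.9, -6.8, 1.3]
grip_width: 0.0428
```

jog_arm(deltas="-0.00035 0.00197 0 0 0 0;-0.00035 0.00197 0 0 0 0")

```text
time_s: 13.32
position: [0.5829, -0.0825, 0.0334]
orientation: [[0.003, -0.176, 0.984], [-0.003, 0.984, 0.176], [-1.0, -0.003, 0.003]]
contact_force: [1.6, -6.9, 1.2]
grip_width: 0.0425
```

Now 2 mm steps, one call each.

jog_arm(deltas="-0.00018 0.00098 0 0 0 0;-0.00018 0.00098 0 0 0 0")

```text
time_s: 13.58
position: [0.5826, -0.0806, 0.0334]
orientation: [[0.003, -0.176, 0.984], [-0.003, 0.984, 0.176], [-1.0, -0.003, 0.003]]
contact_force: [0.9, -5.6, 1.0]
grip_width: 0.0429
```

jog_arm(deltas="-0.00018 0.00098 0 0 0 0;-0.00018 0.00098 0 0 0 0")

```text
time_s: 13.82
position: [0.5822, -0.0786, 0.0333]
orientation: [[0.003, -0.176, 0.984], [-0.003, 0.984, 0.176], [-1.0, -0.003, 0.003]]
contact_force: [0.9, -5.6, 1.7]
grip_width: 0.0428
```

jog_arm(deltas="-0.00018 0.00098 0 0 0 0;-0.00018 0.00098 0 0 0 0")

```text
time_s: 14.08
position: [0.5819, -0.0767, 0.0334]
orientation: [[0.003, -0.176, 0.984], [-0.003, 0.984, 0.176], [-1.0, -0.003, 0.003]]
contact_force: [1.0, -5.0, 1.0]
grip_width: 0.0428
```

jog_arm(deltas="-0.00018 0.00098 0 0 0 0;-0.00018 0.00098 0 0 0 0")

```text
time_s: 14.32
position: [0.5815, -0.0747, 0.0334]
orientation: [[0.003, -0.176, 0.984], [-0.003, 0.984, 0.176], [-1.0, -0.003, 0.003]]
contact_force: [-0.2, -5.2, 1.5]
grip_width: 0.0429
```

jog_arm(deltas="-0.00018 0.00098 0 0 0 0;-0.00018 0.00098 0 0 0 0")

```text
time_s: 14.58
position: [0.5811, -0.0728, 0.0334]
orientation: [[0.003, -0.176, 0.984], [-0.003, 0.984, 0.176], [-1.0, -0.003, 0.003]]
contact_force: [1.0, -6.1, 1.4]
grip_width: 0.0429
```

jog_arm(deltas="-0.00018 0.00098 0 0 0 0;-0.00018 0.00098 0 0 0 0")

```text
time_s: 14.82
position: [0.5807, -0.0708, 0.0334]
orientation: [[0.003, -0.176, 0.984], [-0.003, 0.984, 0.176], [-1.0, -0.003, 0.003]]
contact_force: [0.5, -5.7, 1.2]
grip_width: 0.0426
```

jog_arm(deltas="-0.00018 0.00098 0 0 0 0;-0.00018 0.00098 0 0 0 0")

```text
time_s: 15.08
position: [0.5804, -0.0689, 0.0334]
orientation: [[0.003, -0.176, 0.984], [-0.003, 0.984, 0.176], [-1.0, -0.003, 0.003]]
contact_force: [1.3, -5.2, 1.4]
grip_width: 0.0428
```

jog_arm(deltas="-0.00018 0.00098 0 0 0 0;-0.00018 0.00098 0 0 0 0")

```text
time_s: 15.32
position: [0.58, -0.0669, 0.0334]
orientation: [[0.003, -0.176, 0.984], [-0.003, 0.984, 0.176], [-1.0, -0.003, 0.003]]
contact_force: [0.9, -5.8, 1.8]
grip_width: 0.0431
```

jog_arm(deltas="-0.00018 0.00098 0 0 0 0;-0.00018 0.00098 0 0 0 0")

```text
time_s: 15.58
position: [0.5798, -0.0651, 0.0334]
orientation: [[0.003, -0.176, 0.984], [-0.003, 0.984, 0.176], [-1.0, -0.004, 0.003]]
contact_force: [1.5, -6.9, 1.4]
grip_width: 0.0428
```

jog_arm(deltas="-0.00018 0.00098 0 0 0 0;-0.00018 0.00098 0 0 0 0")

```text
time_s: 15.82
position: [0.5795, -0.0633, 0.0334]
orientation: [[0.004, -0.176, 0.984], [-0.003, 0.984, 0.176], [-1.0, -0.004, 0.003]]
contact_force: [1.0, -6.8, 1.2]
grip_width: 0.0424
```

jog_arm(deltas="-0.00018 0.00098 0 0 0 0;-0.00018 0.00098 0 0 0 0")

```text
time_s: 16.08
position: [0.5793, -0.0615, 0.0334]
orientation: [[0.004, -0.176, 0.984], [-0.004, 0.984, 0.176], [-1.0, -0.004, 0.003]]
contact_force: [1.6, -7.2, -0.2]
grip_width: 0.0427
```

After y = -0.067 each step advances only 1.8 mm instead of 1.95, and the force is rising. That suggests the stop was met at about y = -0.067. I'll confirm with a few more steps.

jog_arm(deltas="-0.00018 0.00098 0 0 0 0;-0.00018 0.00098 0 0 0 0")

```text
time_s: 16.32
position: [0.5791, -0.0597, 0.0335]
orientation: [[0.004, -0.177, 0.984], [-0.004, 0.984, 0.177], [-1.0, -0.005, 0.003]]
contact_force: [0.5, -7.6, 0.6]
grip_width: 0.0427
```

jog_arm(deltas="-0.00018 0.00098 0 0 0 0;-0.00018 0.00098 0 0 0 0")

```text
time_s: 16.58
position: [0.5788, -0.058, 0.0335]
orientation: [[0.005, -0.177, 0.984], [-0.004, 0.984, 0.177], [-1.0, -0.005, 0.004]]
contact_force: [1.5, -8.5, 0.8]
grip_width: 0.0426
```

```bash
python3 - <<'E'
from h import *
F=[]
for i in range(4): s=r.read_state(); F.append(s["contact_force"]); print(np.round(s["position"],4)); viewer.camera("wrist")
print(np.mean(F,0))
E
```

```text
[ 0.5788 -0.058   0.0335]
[ 0.5788 -0.0578  0.0335]
[ 0.5788 -0.0578  0.0335]
[ 0.5788 -0.0579  0.0335]
[ 1.75822353 -8.2607598   0.65336232]
```

Two signals agree: about 9 mm of travel past contact and +2.5 N, which is about 8.5 mm at 0.3 N/mm. Friction of 5.7 N should hold the tray there. I'll back off slowly, then lift clear.

jog_arm(deltas="0.0002 -0.001 0 0 0 0;0.0002 -0.001 0 0 0 0;0.0002 -0.001 0 0 0 0;0.0002 -0.001 0 0 0 0;0.0004 -0.002 0 0 0 0;0.0004 -0.002 0 0 0 0;0.001 -0.006 0 0 0 0;0.0018 -0.01 0 0 0 0;0.0018 -0.01 0 0 0 0;0.0018 -0.01 0 0 0 0;0 0 0.02 0 0 0;0 0 0.04 0 0 0;0 0 0.04 0 0 0;0 0 0.04 0 0 0;0 0 0 0 0 0;0 0 0 0 0 0;0 0 0 0 0 0;0 0 0 0 0 0")

```text
time_s: 19.02
position: [0.5836, -0.099, 0.1709]
orientation: [[-0.003, -0.175, 0.984], [0.001, 0.984, 0.175], [-1.0, 0.001, -0.003]]
contact_force: [0.1, 0.3, -0.3]
grip_width: 0.0424
```

```bash
python3 - <<'E'
from h import *
c=viewer.calibration("wrist")
print(np.round(r.read_state()["contact_force"],2),r.read_state()["time_s"])
cv2.imwrite("pics/wrist4.png",viewer.camera("wrist"));cv2.imwrite("pics/side4.png",viewer.camera("side"))
import pickle; pickle.dump(c,open("c4.pkl","wb"))
E
```

```text
[ 0.08  0.32 -0.28] 19.025
```

View pics/wrist4.png

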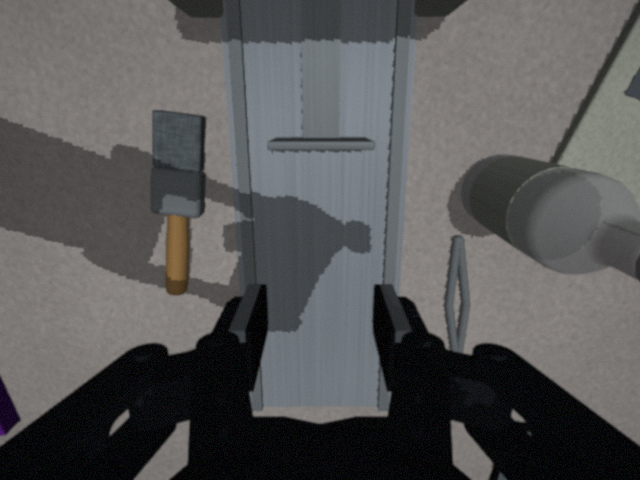

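View pics/side4.png

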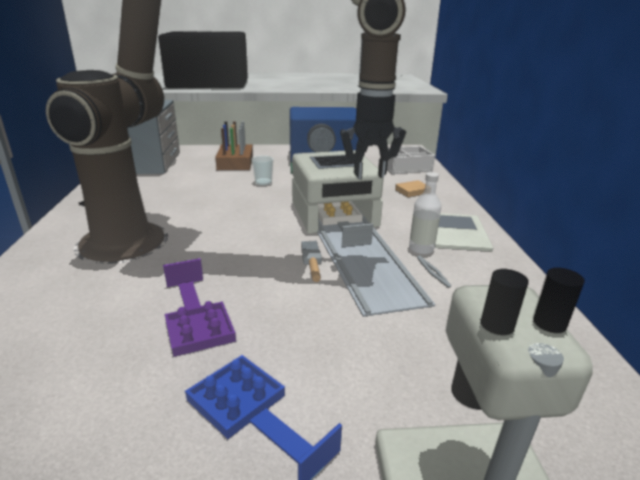

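The plate lies square at (268–374, 149) between the rails, and the bottle is upright. Now I'll check for creep by comparing the travel against the push, then again after a pause.

jog_arm(deltas="0 0 0 0 0 0;0 0 0 0 0 0;0 0 0 0 0 0;0 0 0 0 0 0;0 0 0 0 0 0;0 0 0 0 0 0;0 0 0 0 0 0;0 0 0 0 0 0;0 0 0 0 0 0;0 0 0 0 0 0;0 0 0 0 0 0;0 0 0 0 0 0;0 0 0 0 0 0;0 0 0 0 0 0;0 0 0 0 0 0;0 0 0 0 0 0;0 0 0 0 0 0;0 0 0 0 0 0;0 0 0 0 0 0;0 0 0 0 0 0")

```text
time_s: 21.62
position: [0.5847, -0.0993, 0.1724]
orientation: [[0.0, -0.175, 0.984], [0.0, 0.984, 0.175], [-1.0, 0.0, 0.0]]
contact_force: [0.7, -0.3, 0.4]
grip_width: 0.0428
```

```bash
python3 - <<'E'
from h import *
import pickle
c=pickle.load(open("c4.pkl","rb"))
d=np.array([-.175,.985]); n=np.array([.985,.175])
im4=cv2.imread("pics/wrist4.png"); im5=viewer.camera("wrist"); cv2.imwrite("pics/wrist5.png",im5)
g=lambda a:np.float32(cv2.cvtColor(a,cv2.COLOR_BGR2GRAY)[120:170,255:390])
h=lambda a:np.float32(cv2.cvtColor(a,cv2.COLOR_BGR2GRAY)[100:290,150:210])
print("plate shift px",cv2.phaseCorrelate(g(im4),g(im5)),"brush shift",cv2.phaseCorrelate(h(im4),h(im5)))
a=onz("wrist",(268,150),.058,c)[:2];b=onz("wrist",(374,149),.058,c)[:2]
print(a,b,"along travel from start",((a+b)/2-np.array([.6019,-.2003]))@d,"across",((a+b)/2-np.array([.6019,-.2003]))@n,"yaw",np.degrees(np.arctan2(*(b-a)[::-1])))
i1=cv2.imread("pics/wrist1.png")
p=np.array([.5788,-.058]);q=np.array([.6045,-.206]);print("TCP travel at press",(p-q)@d)
print(r.read_state()["time_s"])
E
```

```text
plate shift px ((-1.153985684252575, -1.1763849565476328), 1.005303663748282) brush shift ((-0.9212971412565842, -1.0322310551563163), 0.8136785798602634)
[ 0.53903673 -0.05585553] [ 0.61271928 -0.04203787] along travel from start 0.1536368494572808 across 0.0008551653686002328 yaw 10.621290257606226
TCP travel at press 0.1502775
21.675
```

No creep, and the first contact works out to lamp x ≈ 0.12 m, within the given 110–150 mm. I'm handing it in.

```bash
python3 -c "
from rig import r,viewer,order
print(order.finish_job())"
```

```text
the job is handed in; nothing more can be done
None
```

I pushed the white tray along the track with two part-open fingers on the plate, felt it meet the stop, backed off and lifted clear. I handed the job in at about 22 s; no verdict is reported.

- **Stop:** The tray met it at TCP y ≈ -0.067. I pressed on about 9 mm; the force rose about 2.5 N, which is about 8.5 mm at 0.3 N/mm, so the two agree.
- **Force:** Baseline sliding friction was about 5.8 N. The highest push force I read was about 8.5 N, against the limit of 18 N; readings came only at the end of each move.
- **Final position:** The plate lies at most a few mm off the centreline and 10.6° in the world frame, against the track's 10°. It showed no creep over about 2.5 s.
- **Bottle and gripper:** The bottle is upright and the gripper touches nothing.
- **Disagreement:** Plate travel by camera came out at 153.6 mm against 150.3 mm by TCP. The calibration is only good to about 2 mm, so I put the difference down to measurement error.

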